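# Show which lid belongs to the large canister

## Robot

A 7-joint arm with a two-finger parallel gripper is mounted at the origin on the work surface. World frame = base frame: x ahead of the robot, y to its left, z up, the work surface at z = 0. Lengths are in mm, angles in rad, forces in N, time in s.
With the tool pointing down it reaches from about 400 to 875 mm from the base axis. Payload 4.4 kg.
Tool frame: the origin (TCP) lies between the finger pads, 19 mm behind the fingertips; this is the grasp point; z points along the fingers, y is the line along which they close (so a half turn about z gives the same grasp; the last joint's range is limited). The gripper opens to 85 mm and grips with 20 to 120 N. Pads are 22 mm wide; open, the fingers measure 114 mm over their backs; the gripper's body (76 mm by 85 mm) begins 54 mm behind the grasp point. The pads swing forward as they close: fully open they stand 13 mm farther back than shut.
Start: joints at [1.249, 0.628, 0.038, 1.517, -0.027, 0.996, -0.02], TCP at [164.489, -628.857, 250.013] pointing down, gripper open.
Joint ranges: [-3.06, 3.06], [-0.37, 2.12], [-1.25, 1.32], [0.18, 2.47], [-1.1, 4.24], [0.23, 1.98], [-2.94, 2.94]. Speed limits (rad/s): [2.57, 2.57, 3.14, 3.14, 3.14, 3.14, 3.14].

## Interface

Orientations are given as [roll, pitch, yaw] about the fixed x, y, z axes, in that order (R = Rz(yaw) Ry(pitch) Rx(roll)).
In Python, from cell import status, cams, ctrl gives the robot as it stands.
- The arm moves only by the tool move_arm, never from a script. Its argument "plan" is a list of rows, each a list of 3 entries, a list of its own where there are three numbers: the shift along the world's x, y, z in mm, then the turn, a rotation vector about the world's x, y, z in degrees, then the opening, from 0 (shut) to 1 (fully open). In form: [[[x, y, z], [wx, wy, wz], gripper], ...]. A call has 1 to 10 rows; each row shifts and turns the commanded pose from where the row before left it; what a row does not reach is not made up. A row lasts 1/8 s, in which the tool goes at most 62.5 mm and 10.7 degrees, less where a joint would pass 70% of its speed; a pose out of reach is approached as far as the arm can. A call with a gripper value outside its range is refused whole. The fingers move at their own pace and stop on an object; the grip force is fixed at half the most. Time passes only in rows, so rows that do not move let the fingers close. It gives the time, the measured TCP pose, the force, the opening and the grip force at its end, in the units of the state.
- status.read_state(): the state, without advancing time (a new reading comes with each control period).
- cams.get_image(name): name is "scene" or "top"; returns the picture (400x640x3 uint8, blue, green, red); there is no depth.
- cams.camera_params(name): a dict with "K" (3x3 intrinsics, pixels), "pose" (4x4, takes a point from camera to world coordinates). Camera axes: x right, y down, z forward; pixel columns grow to the right and rows downward; lengths in mm; the calibration is good to about 2 mm. A picture is of the moment at which its call begins. camera_params takes no time and is no camera call.
- ctrl.finish_job(): hands the job in; it is judged then, once.
The state is a dict: "clock": time; "qpos": joint angles; "qd": joint speeds; "tau": joint torques, N m; "eef_pos": TCP position; "tool_rot": TCP orientation; "force": force on the tool from outside, world axes, zero at the start; "torque": the same for the moment, N m; "width": finger opening in mm; "gripper_force": force on a finger pad.
Only numpy, scipy, OpenCV 4.12 (cv2) and the standard library are available. Lean on these libraries where they do the work, as an engineer would, in place of code of your own. Each camera call takes 0.05 s, during which the arm holds its last target. There are 200 camera calls.

## Task

Somebody is putting the washed canisters back together and needs to be shown what belongs to the largest one: with the fingers pointing down, point into the middle of the open mouth of the largest white canister, fingertips a few centimetres above the rim, for at least a second. Then point in the same way at its lid, the larger of the two lids lying on the worktop, fingertips a few centimetres above the middle of its handle, and finish while still pointing there. Touch and move nothing at all, and do not point at the other two canisters or the smaller lid.

Things in the scene. Friction and masses are not known exactly. Their poses are not given: they have to be found in the camera images.
- canister_large: the largest of three round white glazed ceramic canisters of one shape: 124 mm across the belly, 150 mm tall, standing open without a lid; origin at the centre of its underside, z up. The three canisters stand upright in a row across the back of the work area, in any order.
- canister_large_mouth (a point): centre of the large canister's open mouth, level with its rim, 150 mm above the worktop; the mouth is 100 mm across inside, 110 mm outside; z up
- lid_large: the larger of two loose white ceramic canister lids lying on the worktop nearer the robot, handle up: a shallow domed disc 112 mm across (the smaller lid is 80 mm), on a narrower plug 94 mm across, with a loop handle 51 mm wide along the lid's own y axis rising from the middle of the dome; 50 mm tall in all; origin at the centre of its underside, z up
- lid_large_top (a point): top of the handle at the middle of the large lid, 50 mm above the worktop; z up
- canister_medium: the middle-sized white canister, closed by its own lid: 106 mm across, 165 mm tall to the top of the lid's handle; not to be pointed at; origin at the centre of its underside
- canister_medium_top (a point): top of the handle of the medium canister's lid, on its centre line, 165 mm above the worktop
- canister_small: the smallest white canister, also standing open: 90 mm across, 100 mm tall; not to be pointed at; origin at the centre of its underside
- canister_small_mouth (a point): centre of the small canister's open mouth, level with its rim, 100 mm above the worktop
- lid_small: the smaller loose white lid, 80 mm across and 50 mm tall with its loop handle; not to be pointed at; origin at the centre of its underside
- lid_small_top (a point): top of the handle at the middle of the small lid, 50 mm above the worktop
- mug: grey mug, 80 mm across, 92 mm tall, with a side handle; stands in a row with the two lids, in any order; origin at the centre of its underside. Over the lids and canisters the air above 170 mm is clear.
- salt: glass salt shaker with a steel cap, 45 mm across, 83 mm tall, at the robot's left; origin at the centre of its underside
- pepper: glass pepper shaker with a steel cap, 45 mm across, 83 mm tall, at the robot's left; origin at the centre of its underside. Also about: an oil bottle (290 mm tall) and a coffee jar (135 mm), one beyond each end of the canister row; a kettle (240 mm) and a crock of utensils (320 mm) far left, a toaster (185 mm) far right, a spice rack (95 mm) behind.

How it is judged:
By the outcome, as a careful person would: the job done as asked, in the order asked, and still so for the second after the job is handed in, with the robot touching nothing.
It also fails if it takes over 38 s, if anything falls off the work surface, if the arm or the gripper's body presses on something with over 40 N, if the wrist force passes 120 N, or if a joint passes its speed limit or range.

## Working session

There is one attempt and no reset: what is moved stays moved. The work goes in short steps, Python scripts to look and compute and a tool call to move; the robot and the scene stay as the last step left them, time stands still between calls to the robot, and variables do not carry over. Pictures are saved under pics/ and viewed, at most 10 in all, crops included, and the job is handed in when it is done.

Besides the shell and the picture viewer there is one more tool, called after "Emit:" in YAML: its name, and indented under it one key for each argument. move_arm: Moves the arm, as the interface text tells. Its arguments: {"type":"object","properties":{"plan":{"type":"array","items":{"type":"array"}}},"required":["plan"]}

```bash
mkdir -p pics
python3 - <<'E'
from cell import status,cams
import cv2
for n in("scene","top"):
    cv2.imwrite(f"pics/{n}0.png",cams.get_image(n)); p=cams.camera_params(n); print(n,p["K"],p["pose"])
s=status.read_state(); print(s["clock"],s["eef_pos"],s["tool_rot"],s["width"])
E
```

```text
scene [[437.00914751   0.         324.61340013]
 [  0.         437.00914751 202.9449104 ]
 [  0.           0.           1.        ]] [[-9.37729700e-02  7.91021321e-01 -6.04559261e-01  1.11705222e+03]
 [ 9.95422595e-01  8.57463947e-02 -4.22067916e-02  1.10182431e+02]
 [ 1.84523050e-02 -6.05749805e-01 -7.95441190e-01  8.58427884e+02]
 [ 0.00000000e+00  0.00000000e+00  0.00000000e+00  1.00000000e+00]]
top [[413.18207359   0.         317.41384321]
 [  0.         413.18207359 199.09767142]
 [  0.           0.           1.        ]] [[ 4.19774657e-02 -9.75854372e-01  2.14350500e-01  3.54584437e+02]
 [-9.99117893e-01 -4.12475673e-02  7.87876967e-03  5.39206019e+01]
 [ 1.15290483e-03 -2.14492150e-01 -9.76725032e-01  1.05627278e+03]
 [ 0.00000000e+00  0.00000000e+00  0.00000000e+00  1.00000000e+00]]
0.1 [ 164.37756029 -628.34457953  249.19736898] [-3.13991883e+00  3.81666709e-05  2.55831150e-01] 85.68466165181296
```

View pics/top0.png

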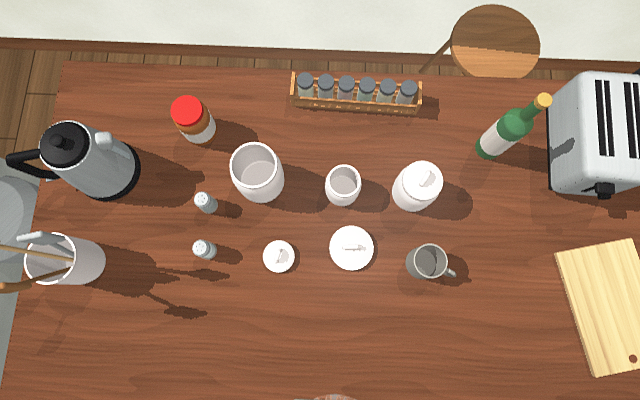

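View pics/scene0.png

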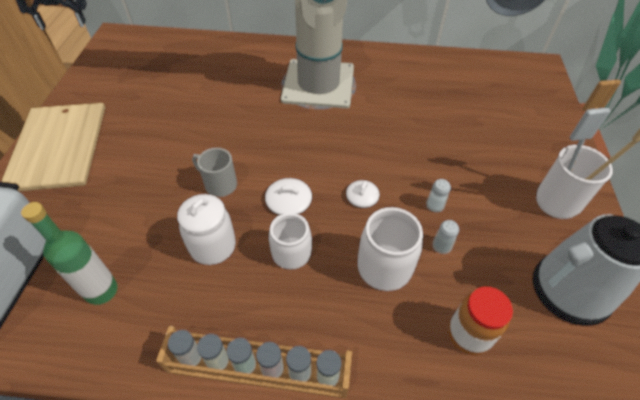

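The top view shows the large canister's mouth near (256,165) and the large lid near (351,248). The small lid is at (279,257), the small canister at (343,180), the closed medium canister at (420,185) and the mug at (430,262). The scene view agrees, with the mouth at about (392,230) and the lid at about (289,197). I'll enlarge both for exact pixels.

Run:
```python
import cv2,numpy as np
t=cv2.imread("pics/top0.png");s=cv2.imread("pics/scene0.png")
r=lambda im,x,y:cv2.resize(im[y:y+75,x:x+100],None,fx=4,fy=4,interpolation=cv2.INTER_CUBIC)
# origins: top(207,135) top(301,210) / scene(342,195) scene(239,160)
cv2.imwrite("pics/crops.png",np.vstack([np.hstack([r(t,207,135),r(t,301,210)]),np.hstack([r(s,342,195),r(s,239,160)])]))
```

```text
(no output)
```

View pics/crops.png

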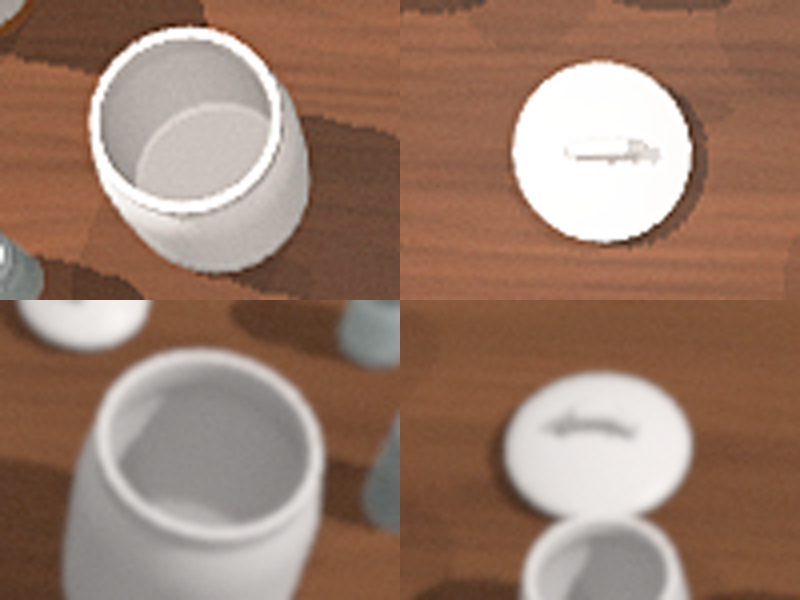

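In the enlarged view, the mouth's outer rim is centred at top (253.6,165.0) and scene (394.5,231.3). The lid disc is centred at top (351.5,247.8) and scene (288.5,196.5).

Run:
```python
from cell import cams,status
import numpy as np
def ray(n,u,v):
    p=cams.camera_params(n);P=np.array(p["pose"]);d=P[:3,:3]@np.linalg.solve(p["K"],[u,v,1]);return P[:3,3],d
def plane(n,u,v,z):
    o,d=ray(n,u,v);return (o+d*(z-o[2])/d[2]).round(1)
def tri(a,b):
    A=0;B=0
    for o,d in(a,b):
        d=d/np.linalg.norm(d);M=np.eye(3)-np.outer(d,d);A=A+M;B=B+M@o
    return np.linalg.solve(A,B).round(1)
print("mouth",plane("top",253.6,165,150),plane("scene",394.5,231.3,150),tri(ray("top",253.6,165),ray("scene",394.5,231.3)))
print("mouth width",plane("top",207+90/4,165,150),plane("top",207+283/4,165,150))
for z in(15,20,25):print("lid",z,plane("top",351.5,247.8,z),plane("scene",288.5,196.5,z))
print("lid tri",tri(ray("top",351.5,247.8),ray("scene",288.5,196.5)),"width",plane("top",301+112/4,247.8,20),plane("top",301+292/4,247.8,20))
for n,u,v,z in(("small",344,177,100),("smalllid",279,257,30),("mug",430,262,92),("medium",424,180,165),("oilcap",543,101,290)):print(n,plane("top",u,v,z))
print(status.read_state()["qpos"])
```

```text
mouth [627.1 210.4 150. ] [633.1 214.6 150. ] [629.  213.5 143.6]
mouth width [624.7 265.4 150. ] [629.4 155.2 150. ]
lid 15 [461.4 -28.6  15. ] [465.8 -24.4  15. ]
lid 20 [460.9 -28.2  20. ] [469.7 -23.6  20. ]
lid 25 [460.4 -27.8  25. ] [473.5 -22.8  25. ]
lid tri [461.8 -27.1   9.7] width [458.5  28.1  20. ] [463.3 -84.5  20. ]
small [6.213e+02 2.000e-01 1.000e+02]
smalllid [429.7 150.7  30. ]
mug [ 428.4 -204.7   92. ]
medium [ 603.8 -174.7  165. ]
oilcap [ 743.  -383.2  290. ]
[ 1.24916393  0.62924641  0.03844454  1.51823154 -0.02697306  0.99630692
 -0.02001694]
```

The mouth is at about (629,212,150) with a 110 mm rim, and the lid at about (463,-26) with a 112 mm disc. Both sizes match the given ones. I'll approach high with the fingers closed.

Emit:
move_arm:
  plan:
    - [[25,45,5],[0,0,0],0]
    - [[25,45,5],[0,0,0],0]
    - [[25,45,5],[0,0,0],0]
    - [[25,45,5],[0,0,0],0]
    - [[25,45,5],[0,0,0],0]
    - [[25,45,5],[0,0,0],0]
    - [[25,45,5],[0,0,0],0]
    - [[25,45,5],[0,0,0],0]
    - [[25,45,5],[0,0,0],0]
    - [[25,45,5],[0,0,0],0]

```text
clock: 1.35
eef_pos: [414.9, -177.3, 300.1]
tool_rot: [3.142, 0.0, 0.256]
force: [1.3, -1.1, -0.8]
width: -0.1
gripper_force: 0.0
```

Emit:
move_arm:
  plan:
    - [[24,43,0],[0,0,0],0]
    - [[24,43,0],[0,0,0],0]
    - [[24,43,0],[0,0,0],0]
    - [[24,43,0],[0,0,0],0]
    - [[24,43,0],[0,0,0],0]
    - [[24,43,0],[0,0,0],0]
    - [[24,43,0],[0,0,0],0]
    - [[24,43,0],[0,0,0],0]
    - [[22,45,0],[0,0,0],0]

```text
clock: 2.48
eef_pos: [629.1, 211.1, 299.5]
tool_rot: [3.141, 0.001, 0.255]
force: [0.5, -0.5, -0.2]
width: 0.2
gripper_force: 0.0
```

Emit:
move_arm:
  plan:
    - [[0,0,-24],[0,0,0],0]
    - [[0,0,-24],[0,0,0],0]
    - [[0,0,-24],[0,0,0],0]
    - [[0,0,-24],[0,0,0],0]
    - [[0,0,0],[0,0,0],0]
    - [[0,0,0],[0,0,0],0]
    - [[0,0,0],[0,0,0],0]
    - [[0,0,0],[0,0,0],0]

```text
clock: 3.48
eef_pos: [628.9, 210.3, 205.0]
tool_rot: [-3.141, -0.002, 0.256]
force: [-0.3, 0.1, 0.0]
width: 0.2
gripper_force: 0.0
```

Run:
```python
from cell import status,cams
import cv2
a,b=cams.get_image("top"),cams.get_image("scene")
cv2.imwrite("pics/m.png",cv2.resize(cv2.vconcat([a[100:250,150:420],b[150:300,250:520]]),None,fx=1.9,fy=1.9))
```

```text
(no output)
```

View pics/m.png

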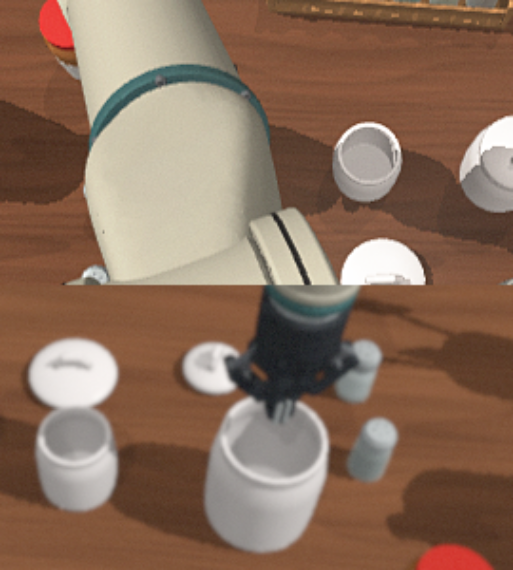

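The scene view shows the closed fingers above the middle of the large mouth with nothing touched. I'll hold here longer, then rise and go over the lid.

Emit:
move_arm:
  plan:
    - [[0,0,0],[0,0,0],0]
    - [[0,0,0],[0,0,0],0]
    - [[0,0,0],[0,0,0],0]
    - [[0,0,0],[0,0,0],0]
    - [[0,0,0],[0,0,0],0]
    - [[0,0,0],[0,0,0],0]
    - [[0,0,0],[0,0,0],0]
    - [[0,0,30],[0,0,0],0]
    - [[0,0,30],[0,0,0],0]
    - [[0,0,30],[0,0,0],0]

```text
clock: 4.82
eef_pos: [628.4, 210.1, 294.9]
tool_rot: [3.142, 0.0, 0.256]
force: [-0.1, 0.6, 0.2]
width: -0.2
gripper_force: 0.0
```

Emit:
move_arm:
  plan:
    - [[-28,-40,0],[0,0,0],0]
    - [[-28,-40,0],[0,0,0],0]
    - [[-28,-40,0],[0,0,0],0]
    - [[-28,-40,0],[0,0,0],0]
    - [[-28,-40,0],[0,0,0],0]
    - [[-26,-37,0],[0,0,0],0]
    - [[0,0,-30],[0,0,0],0]
    - [[0,0,-30],[0,0,0],0]
    - [[0,0,-30],[0,0,0],0]

```text
clock: 5.95
eef_pos: [462.7, -27.0, 203.6]
tool_rot: [3.141, -0.001, 0.255]
force: [0.2, -0.1, -0.6]
width: -0.2
gripper_force: 0.0
```

Emit:
move_arm:
  plan:
    - [[0,0,-30],[0,0,0],0]
    - [[0,0,-30],[0,0,0],0]
    - [[0,0,-25],[0,0,0],0]
    - [[0,0,-15],[0,0,0],0]
    - [[0,0,0],[0,0,0],0]
    - [[0,0,0],[0,0,0],0]
    - [[0,0,0],[0,0,0],0]
    - [[0,0,0],[0,0,0],0]

```text
clock: 6.95
eef_pos: [462.9, -26.9, 104.6]
tool_rot: [3.141, -0.001, 0.256]
force: [-0.3, 0.3, 0.5]
width: 0.2
gripper_force: 0.0
```

Run:
```python
from cell import status,cams
import cv2
b=cams.get_image("scene")
cv2.imwrite("pics/l.png",cv2.resize(b[100:300,150:420],None,fx=2.5,fy=2.5))
```

```text
(no output)
```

View pics/l.png

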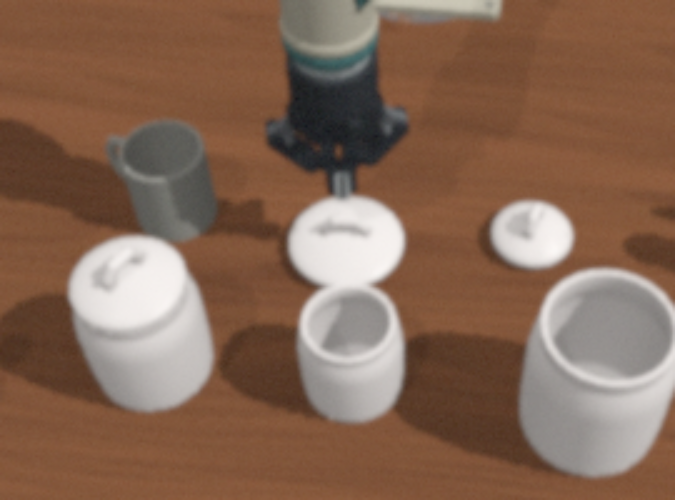

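The fingertips at (343,197) in the crop are just above the handle of the large lid, and nothing has moved. I'll hold for another second and hand in.

Emit:
move_arm:
  plan:
    - [[0,0,0],[0,0,0],0]
    - [[0,0,0],[0,0,0],0]
    - [[0,0,0],[0,0,0],0]
    - [[0,0,0],[0,0,0],0]
    - [[0,0,0],[0,0,0],0]
    - [[0,0,0],[0,0,0],0]
    - [[0,0,0],[0,0,0],0]
    - [[0,0,0],[0,0,0],0]

```text
clock: 8.0
eef_pos: [462.5, -26.8, 104.0]
tool_rot: [3.142, -0.0, 0.256]
force: [0.0, 0.5, -0.4]
width: 0.2
gripper_force: 0.0
```

```bash
python3 -c "
from cell import ctrl
print(ctrl.finish_job())"
```

```text
the job is handed in; nothing more can be done
None
```

The arm pointed into the large canister's mouth for over a second, then at the handle of its lid, and the job was handed in at about 8 s still pointing there, with no sign of contact in the pictures or force readings.

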